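Lift a lapped cover plate with a spatula onto the gauge rails

TASK

The flat round cover plate on the marking fixture has just been lapped, so the gripper must not touch it: slide the spatula under it, lift it off on the blade, carry it level to the gauge stand and set it down gently on the two rails, flat and fully home against both stop pins. Then draw the spatula out from under it and lay the spatula down flat on the bench, without disturbing the oil tin, the vee block or the mallet.

Things in the scene. Friction and masses are not known exactly. Their poses are not given: they have to be found in the camera images.
- spatula: Wide steel spatula with a raised wooden handle, 204 mm long, 0.16 kg, lying flat on the bench. Origin: centre of the blade's underside; x forward along the blade, y left, z up. Blade 105 mm long (x -52 to +52), 64 mm wide, 2 mm thick, flat below; its front 24 mm taper on top to a 0.4 mm edge. The centre of mass is about 37 mm behind the origin.
- spatula_grip (a point): Where to grip the spatula: on the centre line of its handle, 100 mm behind the blade's centre, 47 mm above the blade's underside. The handle is a straight bar parallel to the blade, 24 mm wide (y), 28 mm high, reaching 52 mm behind and 28 mm ahead of this point. Axes as the spatula's.
- spatula_tip (a point): Middle of the blade's front edge, on its underside.
- spatula_heel (a point): Front face of the cranked steel tang (18 mm wide, rising backwards to the handle) just above the rear of the blade: a plate pushed back on the blade stops here. 45 mm behind the blade's centre.
- cover: Flat round aluminium cover plate, 120 mm in diameter, 6 mm thick, 0.15 to 0.24 kg, with six small dark bolt holes and a thin groove (only drawn). Its lower rim has a 2.5 mm bevel all round, its upper rim 1.5 mm; otherwise its underside lies full on the fixture. Origin: centre of its underside, z up.
- fixture: Marking fixture, fixed: flat dark steel plate 190 mm (x) by 170 mm (y), 20 mm high, without a rim, with two dowel pins and, behind them at the far edge, a hold-down clamp swung open (110 mm high). Origin: centre of its underside; x points from its open near side to the pins, z up. A blade can slide in over the plate along +x, between the pins.
- fixture_seat (a point): Point on the fixture's top face where the cover plate's centre is when it touches both pins. Pins: polished, slippery, 10 mm in diameter, 14 mm high, at x +42, y +-50 mm from here. The cover plate starts up to 20 mm short of the pins and 8 mm aside, and slides to them when pushed along +x. The clamp is 70 mm or more beyond this point. Axes as the fixture's.
- gauge: Gauge stand, fixed: dark iron base 190 mm (x) by 170 mm (y), 12 mm high, with two parallel steel rails along x and, at its far edge, a column with a dial gauge swung aside (150 mm high, 77 mm or more beyond the seat point). Origin: centre of its underside; x points from its open near side to the pins, z up.
- gauge_seat (a point): Point midway between the rails at the height of their tops (25 mm above the base), where the cover plate's centre is when it touches both pins. Rails: 24 mm wide, 84 mm clear between them, x from -60 to +60 mm; the blade can pass down between them and out along -x. Pins: on the rails, slippery, 10 mm in diameter, 12 mm high, at x +42, y +-50 mm. Axes as the gauge stand's.
- oil_tin: Small white jar, 44 mm in diameter, 70 mm high; leave it alone. Origin: centre of its underside.
- vee_block: Dark steel vee block, 50 x 60 x 40 mm, beyond the spatula; leave it alone. Origin: centre of its underside.
- mallet: Copper-headed hammer, 200 mm long, lying on the bench along its x, handle to -x; leave it alone. Origin: near the middle of its length, underneath.
Mind the look-alikes: they are no part of the job. Leave any blue or turquoise look-alike of the spatula alone. There is more than one size of the cover; the job needs the smaller.

How it is judged:
On the way, in this order (a step that is already met when the one before it is completed fails the run):
1. the cover plate is lifted clear of the marking fixture (20 mm or more) on the spatula (z of cover in the frame of fixture_seat above 0.02 m and contact force between spatula and cover above 0.5 N), for 0.2 s.
2. the cover plate rests on the gauge rails, home against both pins, and the spatula no longer bears on it (horizontal distance between cover and gauge_seat below 0.005 m and z of cover in the frame of gauge_seat below 0.002 m and angle between cover's own z axis and vertical below 0.04 rad and contact force between spatula and cover below 0.1 N), for 0.2 s.
At the end, for the whole second after the job is handed in: The cover plate lies at rest on both rails of the gauge stand, flat (within 0.04 rad, 2 mm in height) and home against both pins (its centre within 5 mm of the seat centre); the spatula lies released and at rest flat on the bench (blade underside within 5 mm of the bench top, tilt under 0.06 rad) (horizontal distance between cover and gauge_seat below 0.005 m and z of cover in the frame of gauge_seat between -0.002 and 0.002 m and angle between cover's own z axis and vertical below 0.04 rad and linear speed of each of cover, spatula below 0.01 m/s and height (world z) of spatula below 0.005 m and angle between spatula's own z axis and vertical below 0.06 rad); the robot touches nothing.
It fails at once if the gripper or the arm touches the cover plate (contact force between any of the fingers, the arm and cover above 0.5 N).
It fails at once if the cover plate tips by more than 0.4 rad (angle between cover's own z axis and vertical above 0.4 rad).
It fails at once if the cover plate is dropped or struck onto the gauge stand: faster than 0.35 m/s within 8 mm of the rail tops, or pressed with more than 30 N (contact force between cover and gauge above 30 N or (horizontal distance between cover and gauge_seat below 0.06 m and z of cover in the frame of gauge_seat below 0.008 m and linear speed of cover above 0.35 m/s)).
It fails at once if the oil tin, the vee block or the mallet is moved by more than 20 mm (distance of any of oil_tin, vee_block, mallet from where it was at the start of the episode above 0.02 m).
It also fails if it takes over 72 s, if anything falls off the work surface, if the arm or the gripper's body presses on something with over 40 N, if the wrist force passes 120 N, or if a joint passes its speed limit or range.

ROBOT

A 7-joint arm with a two-finger parallel gripper is mounted at the origin on the work surface. World frame = base frame: x ahead of the robot, y to its left, z up, the work surface at z = 0. Lengths are in m, angles in rad, forces in N, time in s.
With the tool pointing down it reaches from about 0.35 to 0.9 m from the base axis. Payload 8.1 kg.
Tool frame: the origin (TCP) lies at the very end of the fingers, on their centre line; the grasp point (between the pads) lies 19 mm behind it; z points along the fingers, y is the line along which they close (so a half turn about z gives the same grasp; the last joint's range is limited). The gripper opens to 92 mm and grips with 3 to 60 N. Pads are 19 mm wide; open, the fingers measure 130 mm over their backs; the gripper's body (75 mm by 190 mm) begins 47 mm behind the grasp point.
Start: joints at [1.09, 0.434, 0.025, 1.573, -0.012, 1.134, -0.075], TCP at [0.231, -0.581, 0.227] pointing down, gripper open.
Joint ranges: [-2.62, 2.62], [-0.44, 2.09], [-1.27, 1.32], [0.08, 2.57], [-1.32, 4.46], [0.12, 2], [-2.74, 2.74]. Speed limits (rad/s): [2.22, 2.22, 3.01, 3.01, 3.14, 3.14, 3.14].

INTERFACE

Orientations are given as a rotation vector (axis times angle).
In Python, from cell import observe, get_image, sign_off, find_in, trace, place_of gives the robot as it stands. The module is installed in compiled form; this text tells all that it offers.
- The arm moves only by the shell command python3 -m handwheel 'ROWS' [OPENING] [FORCE]. ROWS is JSON, a list of rows, each a list of 6 numbers: the shift along the tool's x, y, z each as a share of 0.02 m, from -1 to 1, then the turn, a rotation vector about the tool's x, y, z each as a share of 4 degrees, from -1 to 1. A call has 1 to 8 rows; each row shifts and turns the commanded pose from where the row before left it, along the tool's axes as they then stand; what a row does not reach is not made up. A row lasts 1/12 s, in which the tool goes at most 41.7 mm and 7.16 degrees, less where a joint would pass 70% of its speed; a pose out of reach is approached as far as the arm can. A call with a number of a shift or a turn outside -1 to 1 is refused whole. A call with a gripper value outside its range is refused whole. OPENING is the opening, from 0 (shut) to 1 (fully open), set as the call begins (- or left out, the last holds). The fingers move at their own pace and stop on an object; FORCE is the grip in N (left out, the last holds). Time passes only in rows, so rows that do not move let the fingers close. It gives the time, the measured TCP pose, the force, the opening and the grip force at its end, in the units of the state.
- observe(): the state, without advancing time (a new reading comes with each control period).
- get_image(name): name is "side" or "top"; returns a dict with "image" (420x560x3 uint8, red, green, blue), "fx", "fy", "cx", "cy" (pixels), "position" and "orientation" of the camera in the world. Camera axes: x right, y down, z forward; pixel columns grow to the right and rows downward; lengths in m; the calibration is good to about 2 mm. A picture is of the moment at which its call begins. There is no depth.
- sign_off(): hands the job in; it is judged then, once.
Trained networks look in the newest picture that a camera, given by its name, has taken for a name from the list of things; names that differ only in an ending like _2 or _b are one class to them, and where a whole thing is asked for, a point or a joint stands for the part that bears it (a point fixed in the world has none). Each returns a list of dicts, best first, with "score" (0 to 1); they miss things now and then, are a little off and sometimes report something else, mostly with a low value. They report only what shows in the picture. A call takes as long as a camera call. They do not tell look-alikes from the thing itself.
- find_in(label, camera): "rect" ([centre column, centre row, width, height] as shares, 0 to 1, of the picture: columns of its width, rows of its height, round what is visible of it).
- trace(label, camera): "region" (420x560 bool, what is visible of it) and "rect" ([centre column, centre row, width, height] as shares, 0 to 1, of the picture: columns of its width, rows of its height, round what is visible of it).
- place_of(label, camera): "point" ([column, row] as shares, 0 to 1, of the picture: columns of its width, rows of its height: a listed point, or the origin of a listed thing).
The state is a dict: "clock": time; "joints": joint angles; "dq": joint speeds; "joint_efforts": joint torques, N m; "position": TCP position; "ee_rot": TCP orientation; "force": force on the tool from outside, world axes, zero at the start; "ft_torque": the same for the moment, N m; "width": opening from 0.0 (shut) to 1.0 (fully open); "gripper_force": force on a finger pad.
Only numpy, scipy, OpenCV 4.12 (cv2) and the standard library are available. Lean on these libraries where they do the work, as an engineer would, in place of code of your own. Each camera call takes 0.05 s, during which the arm holds its last target. There are 200 camera calls.

## Working session

There is one attempt and no reset: what is moved stays moved. The work goes in short steps, Python scripts to look and compute and a shell command to move; the robot and the scene stay as the last step left them, time stands still between calls to the robot, and variables do not carry over. Pictures are saved under pics/ and viewed, at most 10 in all, crops included, and the job is handed in when it is done.

```bash
mkdir -p pics
cat > h.py <<'E'
import numpy as np, cv2
from scipy.spatial.transform import Rotation as R
from cell import *
def cam(n):
    d=get_image(n); o=np.array(d["orientation"],float)
    d["R"]=o if o.shape==(3,3) else (R.from_rotvec(o).as_matrix() if o.size==3 else R.from_quat(o).as_matrix())
    return d
def save(d,f): cv2.imwrite(f,d["image"][:,:,::-1])
def ray(d,u,v):
    return d["R"]@np.array([(u-d["cx"])/d["fx"],(v-d["cy"])/d["fy"],1.])
def plane(d,u,v,z):
    r=ray(d,u,v);p=np.array(d["position"]);return p+r*(z-p[2])/r[2]
def proj(d,P):
    c=d["R"].T@(np.array(P)-d["position"]);return np.array([d["fx"]*c[0]/c[2]+d["cx"],d["fy"]*c[1]/c[2]+d["cy"]])
E
python3 - <<'E'
from h import *
np.set_printoptions(precision=4,suppress=True)
print(observe())
ims=[]
for n in("side","top"):
    d=cam(n);print(n,d["position"],d["orientation"],d["fx"],d["cx"],d["cy"]);save(d,f"pics/{n}0.png")
    for l in["spatula","spatula_grip","spatula_tip","spatula_heel","cover","fixture_seat","gauge_seat","fixture","gauge","oil_tin","vee_block","mallet"]:
        for r in place_of(l,n)[:3]:
            u,v=r["point"][0]*560,r["point"][1]*420
            z={"spatula_grip":.047,"spatula_heel":.002,"cover":.02,"fixture_seat":.02,"gauge_seat":.025}.get(l,0)
            print(l,round(r["score"],2),np.array([u,v]),plane(d,u,v,z)[:2])
E
```

```text
{'clock': 0.0, 'joints': array([ 1.0904,  0.4352,  0.025 ,  1.5741, -0.0116,  1.134 , -0.0751]), 'dq': array([-0.0002,  0.0006, -0.0004, -0.0014, -0.0011,  0.0006, -0.0011]), 'joint_efforts': array([ -0.0005, -66.7852,   0.9855, -31.445 ,  -0.0602,   0.0429,
         0.0001]), 'position': array([ 0.2303, -0.5805,  0.2259]), 'ee_rot': array([-3.0842, -0.5894,  0.0007]), 'force': array([-0.0712, -0.3693,  0.0193]), 'ft_torque': array([-0.0583, -0.0431, -0.024 ]), 'gripper_force': 0.0, 'width': 0.9975179645797386}
side [-0.2054  0.8136  0.9524] [-0.8901  2.4474 -1.1472] 489.197090273838 276.3591597990007 205.40798394597576
spatula 0.92 [263.088 212.604] [ 0.5454 -0.0108]
spatula 0.78 [437.92 191.1 ] [ 0.1907 -0.4423]
spatula 0.7 [291.2   335.118] [0.2081 0.275 ]
spatula_grip 0.89 [309.008 359.982] [0.1203 0.3259]
spatula_grip 0.72 [414.008 164.682] [ 0.292  -0.4591]
spatula_grip 0.62 [289.016 216.216] [ 0.4418 -0.0052]
spatula_tip 0.82 [448.392 199.92 ] [ 0.1461 -0.422 ]
spatula_tip 0.67 [285.992 320.586] [0.2432 0.251 ]
spatula_tip 0.58 [246.624 204.12 ] [ 0.6105 -0.0086]
spatula_heel 
[... 1319 characters left out ...]
.2482]
spatula_heel 0.87 [281.512 200.214] [0.506  0.0059]
spatula_heel 0.77 [444.024 294.42 ] [ 0.2469 -0.4515]
spatula_heel 0.74 [174.496 314.916] [0.1783 0.3033]
cover 0.95 [204.176 163.8  ] [0.6055 0.2262]
cover 0.57 [237.776 258.72 ] [0.339  0.1256]
fixture_seat 0.83 [201.208 160.482] [0.615  0.2349]
fixture_seat 0.73 [279.608 218.484] [0.4528 0.0103]
gauge_seat 0.9 [372.792 166.32 ] [ 0.6021 -0.2491]
fixture 0.96 [207.704 156.996] [0.6291 0.2206]
gauge 0.86 [368.872 160.482] [ 0.6233 -0.2428]
oil_tin 0.53 [123.424 191.31 ] [0.5269 0.4618]
vee_block 0.57 [293.888 118.398] [ 0.7442 -0.0268]
vee_block 0.45 [374.92  167.496] [ 0.6032 -0.26  ]
mallet 0.66 [448.896 213.192] [ 0.4746 -0.4686]
```

```bash
python3 -c "
import cv2
a=cv2.imread('pics/top0.png');cv2.imwrite('pics/top0b.png',cv2.resize(a,(800,600),interpolation=cv2.INTER_CUBIC))"
```

```text
(no output)
```

View pics/top0b.png

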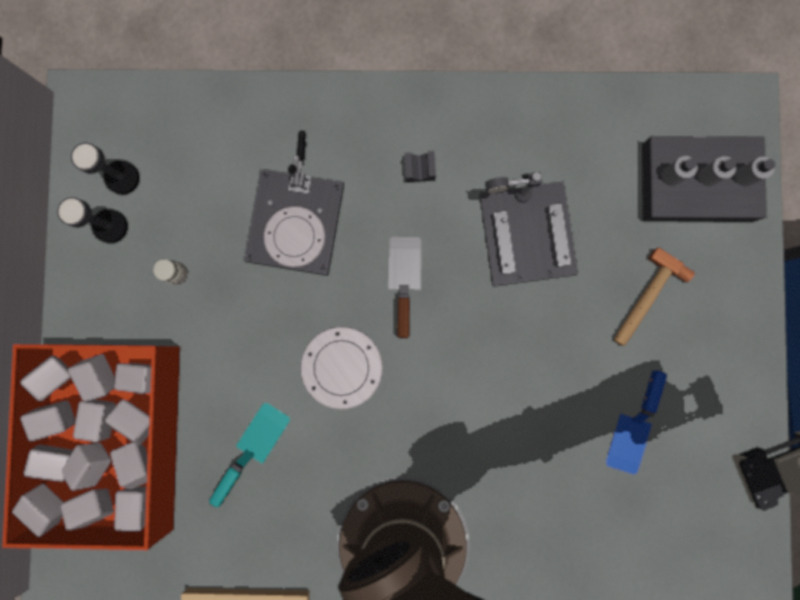

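View pics/side0.png

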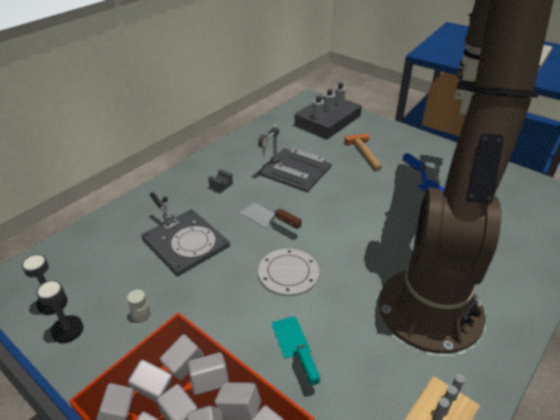

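The steel spatula with the brown handle is at about (404,285) in the enlarged top picture. The teal one at (250,450) and the blue one at (635,425) are look-alikes. The 120 mm cover is the disc on the fixture at (295,236); the disc on the bench at (342,368) is the larger look-alike. I'll fit models of these and confirm them in one crop.

```bash
cat > fit.py <<'E'
from h import *
np.set_printoptions(precision=4,suppress=True)
d=cam("top"); 
def best(l,u0,v0):
    c=[r for r in trace(l,"top")]
    c=[r for r in c if np.hypot(r["rect"][0]*560-u0,r["rect"][1]*420-v0)<40]
    return c[0]["region"].astype(np.uint8) if c else None
out={}
for l,u,v,z in[("cover",206,165,.026),("spatula",283,200,.0),("fixture",207,155,.02),("gauge",370,160,.012)]:
    m=best(l,u,v)
    if m is None: print(l,"none");continue
    np.save(f"m_{l}.npy",m)
    c=max(cv2.findContours(m,0,1)[0],key=cv2.contourArea)[:,0,:]
    P=np.array([plane(d,a,b,z)[:2] for a,b in c]).astype(np.float32)
    if l=="cover": print(l,cv2.fitEllipse(P))
    else: print(l,cv2.minAreaRect(P))
# bright things: blade, rails on finer threshold
g=cv2.cvtColor(d["image"],cv2.COLOR_RGB2GRAY)
for n,(x0,x1,y0,y1),z in[("blade",(265,302,155,215),.002),("rails",(340,405,135,195),.025),("cover",(170,240,130,195),.026)]:
    s=g[y0:y1,x0:x1]; s=cv2.resize(s,None,fx=4,fy=4,interpolation=cv2.INTER_CUBIC)
    t,b=cv2.threshold(s,0,255,cv2.THRESH_BINARY+cv2.THRESH_OTSU)
    for c in cv2.findContours(b,0,1)[0]:
        if cv2.contourArea(c)<400: continue
        q=(c[:,0,:]+.5)/4-.5+[x0,y0]
        P=np.array([plane(d,a,bb,z)[:2] for a,bb in q]).astype(np.float32)
        print(n,t,cv2.minAreaRect(P), cv2.minEnclosingCircle(P) if n=="cover" else "")
c=d["image"][95:245,185:385,::-1] if 0 else d["image"][90:240,165:415,::-1]
cv2.imwrite("pics/crop1.png",cv2.resize(c,(800,480),interpolation=cv2.INTER_CUBIC))
E
python3 fit.py
```

```text
cover ((0.6000018119812012, 0.22146983444690704), (0.11357392370700836, 0.11855899542570114), 149.5435791015625)
spatula ((0.5045778751373291, 0.0004355870187282562), (0.20084914565086365, 0.06604444980621338), 0.6177932024002075)
fixture ((0.6755534410476685, 0.2175210416316986), (0.17470797896385193, 0.2813698351383209), 82.05944061279297)
gauge ((0.6271566152572632, -0.23949000239372253), (0.21627406775951385, 0.17104588449001312), 8.04234790802002)
blade 131.0 ((0.553027331829071, 0.002641746774315834), (0.06605438143014908, 0.10565164685249329), 89.82474517822266) 
rails 110.0 ((0.5931831002235413, -0.19400756061077118), (0.12440882623195648, 0.02748650684952736), 8.885513305664062) 
rails 110.0 ((0.6091084480285645, -0.3017616271972656), (0.12374228984117508, 0.0269950982183218), 8.584798812866211) 
rails 110.0 ((0.6278011202812195, -0.3264157474040985), (0.02168661169707775, 0.13029499351978302), 89.68148040771484) 
cover 124.0 ((0.6003819108009338, 0.22105969488620758), (0.11880340427160263, 0.11858583241701126), 46.05662155151367) ((0.6003656983375549, 0.22105351090431213), 0.06017652526497841)
```

View pics/crop1.png

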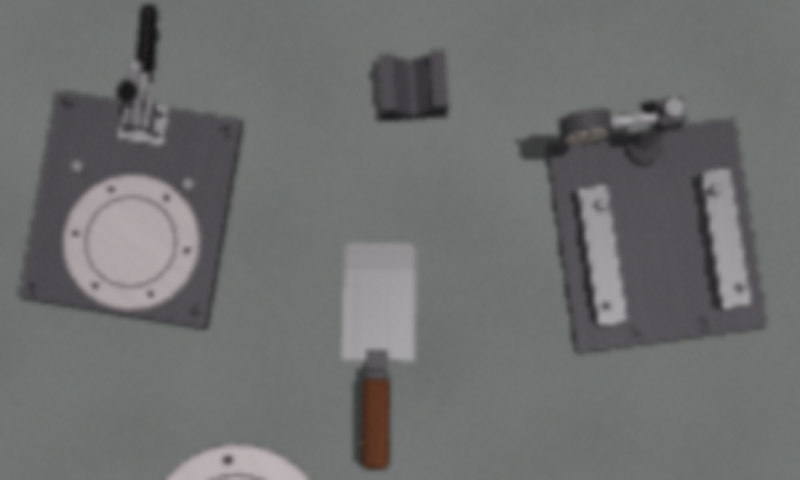

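Run:
```python
from h import *
np.set_printoptions(precision=4,suppress=True)
d=cam("top"); s=cam("side")
px=lambda a,b:(a/3.2+165-.35,b/3.2+90-.35)
for n,a,b,z in[("fpinL",77,166,.034),("fpinR",187,184,.034),("gpinL",601,205,.037),("gpinR",714,190,.037),("gpinL49",601,205,.049),("gpinR49",714,190,.049),
  ("fBL",20,297,.02),("fBR",208,327,.02),("fTL",57,92,.02),("fTR",242,121,.02)]:
    print(n,plane(d,*px(a,b),z)[:2])
# handle axis by colour
h=cv2.cvtColor(d["image"],cv2.COLOR_RGB2HSV);I=d["image"].astype(int)
m=((I[:,:,0]-I[:,:,2]>25)).astype(np.uint8);m[:195]=0;m[245:]=0;m[:,:265]=0;m[:,300:]=0
ys,xs=np.nonzero(m);P=np.array([plane(d,a,b,.058)[:2] for a,b in zip(xs,ys)]).astype(np.float32)
print("handle",cv2.minAreaRect(P),P.mean(0),cv2.fitLine(P,2,0,.01,.01).ravel()[:2])
# rail top height: midpoint of both rails, triangulate
g=cv2.cvtColor(s["image"],cv2.COLOR_RGB2GRAY)
c=s["image"][140:200,250:340,::-1];c=cv2.resize(c,(720,480),interpolation=cv2.INTER_CUBIC)
for z,col in((.025,(0,0,255)),(.037,(0,255,0))):
    f=(1.2156-z)/(1.2156-.025)
    for C in((.5932,-.1940),(.6091,-.3018)):
        C=np.array(d["position"])[:2]+(np.array(C)-np.array(d["position"])[:2])*f
        t=.148;R2=np.array([[np.cos(t),-np.sin(t)],[np.sin(t),np.cos(t)]])
        q=[((proj(s,[*(C+R2@np.array(k)),z])-[250,140]+.5)*8).astype(int) for k in((.06,.012),(.06,-.012),(-.06,-.012),(-.06,.012))]
        cv2.polylines(c,[np.array(q)],True,col,1)
cv2.imwrite("pics/rails.png",c)
```

```text
fpinL [0.6659 0.2686]
fpinR [0.6507 0.1713]
gpinL [ 0.6348 -0.1904]
gpinR [ 0.6489 -0.2882]
gpinL49 [ 0.6323 -0.1886]
gpinR49 [ 0.6462 -0.2855]
fBL [0.5513 0.3195]
fBR [0.5264 0.1522]
fTL [0.7359 0.2917]
fTR [0.711  0.1257]
handle ((0.4403569996356964, 0.002683393657207489), (0.020397888496518135, 0.07345539331436157), 87.7501449584961) [0.4415 0.0026] [ 0.9997 -0.0224]
```

View pics/rails.png

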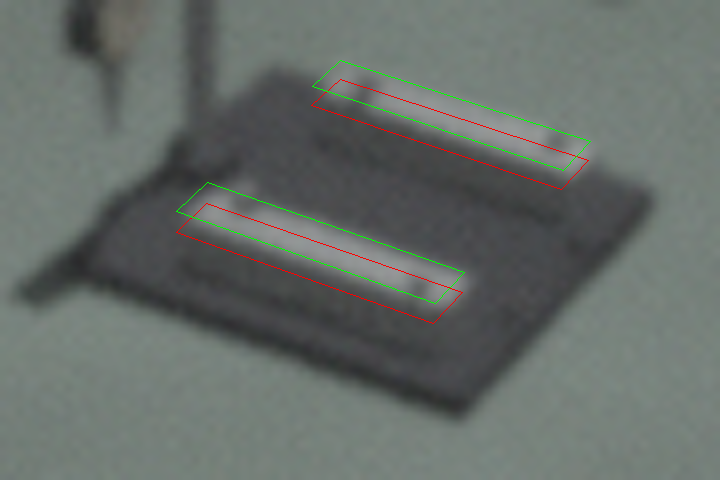

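```bash
cat > go.py <<'E'
import sys
from h import *
# go.py x y z yaw_deg [pitch_deg nose-up +]: remaining shift (units 20mm) and turn (units 4deg) in tool axes
a=list(map(float,sys.argv[1:])); p=a[4] if len(a)>4 else 0
o=observe(); Rc=R.from_rotvec(o["ee_rot"])
Rt=R.from_euler("ZY",[a[3],-p],degrees=True)*R.from_rotvec([np.pi,0,0])
np.set_printoptions(precision=4,suppress=True)
e=(Rc).as_matrix()
X=e[:,0];print("t",o["clock"],"pos",np.array(o["position"]),"yaw",np.degrees(np.arctan2(X[1],X[0])),"pitch",np.degrees(np.arcsin(X[2])),"roll",np.degrees(np.arcsin(e[2,1])),"F",np.array(o["force"]),"T",np.array(o["ft_torque"]),"w",o["width"],o["gripper_force"])
D=np.array(a[:3])-o["position"]
print("shift now-axes",Rc.inv().apply(D)/.02,"shift target-axes",Rt.inv().apply(D)/.02,"turn",np.degrees((Rc.inv()*Rt).as_rotvec())/4)
E
python3 -m handwheel '[[0.5,-1,0,0,0,0.9],[0.5,-1,0,0,0,0.9],[0.5,-1,0,0,0,0.9],[0.5,-1,0,0,0,0.9],[0.5,-1,0,0,0,0.9],[0.5,-1,0,0,0,0.9],[0.5,-1,0,0,0,0],[0,0,0,0,0,0]]' 1 && python3 go.py .468 .0026 .1 -.5
```

```text
clock: 2.32
position: [0.2752, -0.4275, 0.2269]
ee_rot: [-3.14, -0.009, -0.002]
force: [0.7, 0.5, -0.1]
width: 0.999
gripper_force: 0.0
t 2.3167 pos [ 0.2752 -0.4275  0.2269] yaw 0.3117143603159064 pitch 0.06755828467782529 roll -0.10161864826502844 F [ 0.7111  0.5474 -0.0958] T [ 0.0804 -0.0129  0.0066] w 0.9993417533272331 0.0
shift now-axes [  9.751  -21.4397   6.3947] shift target-axes [  9.4537 -21.5871   6.3451] turn [-0.0255 -0.0167  0.2029]
```

```bash
python3 -m handwheel '[[0.45,-1,0,0,0,0.2],[0.45,-1,0,0,0,0],[0.45,-1,0,0,0,0],[0.45,-1,0,0,0,0],[0.45,-1,0,0,0,0],[0.45,-1,0,0,0,0],[0.45,-1,0,0,0,0],[0.45,-1,0,0,0,0]]' >/dev/null
python3 -m handwheel '[[0.45,-1,0.3,0,0,0],[0.45,-1,0.3,0,0,0],[0.45,-1,0.3,0,0,0],[0.45,-1,0.3,0,0,0],[0.45,-1,0.3,0,0,0],[0.45,-1,0.3,0,0,0],[0.45,-1,0.3,0,0,0],[0.45,-1,0.3,0,0,0]]' >/dev/null
python3 -m handwheel '[[0.45,-1,0.6,0,0,0],[0.45,-1,0.6,0,0,0],[0.45,-1,0.6,0,0,0],[0.45,-1,0.6,0,0,0],[0.45,-1,0.6,0,0,0],[0.2,-0.4,0.6,0,0,0],[0,0,0,0,0,0]]'
python3 go.py .468 .0026 .028 -.5
```

```text
clock: 4.23
position: [0.4711, -0.0039, 0.1051]
ee_rot: [-3.141, 0.015, 0.003]
force: [-0.3, -0.5, -0.1]
width: 1.0
gripper_force: 0.0
t 4.2333 pos [ 0.4711 -0.0039  0.1051] yaw -0.5610057213093463 pitch -0.10944242715670745 roll -0.05384715497452428 F [-0.3493 -0.4612 -0.0862] T [ 0.0064  0.0338 -0.046 ] w 0.9995348709046689 0.0
shift now-axes [-0.1498 -0.3203  3.8542] shift target-axes [-0.1568 -0.3241  3.8536] turn [-0.0135  0.0274 -0.0153]
```

```bash
python3 -m handwheel '[[-0.15,-0.32,0.8,0,0,0],[0,0,0.8,0,0,0],[0,0,0.8,0,0,0],[0,0,0.7,0,0,0],[0,0,0.5,0,0,0],[0,0,0.25,0,0,0],[0,0,0,0,0,0]]' >/dev/null
python3 go.py .468 .0026 .028 -.5
python3 -m handwheel '[[0,0,0,0,0,0],[0,0,0,0,0,0],[0,0,0,0,0,0],[0,0,0,0,0,0],[0,0,0,0,0,0],[0,0,0,0,0,0],[0,0,0,0,0,0]]' 0 60
python3 go.py .468 .0026 .028 -.5
```

```text
t 4.8167 pos [ 0.4677 -0.0003  0.0293] yaw -0.8003578025353654 pitch -0.06931505714430053 roll 0.027246036069592906 F [ 0.1595 -0.3002 -0.1627] T [ 0.05    0.0445 -0.009 ] w 1.0003862271750357 0.0
shift now-axes [ 0.0148 -0.1435  0.0626] shift target-axes [ 0.0155 -0.1434  0.0627] turn [ 0.0068  0.0173 -0.0751]
clock: 5.4
position: [0.4681, 0.0005, 0.0299]
ee_rot: [3.141, -0.021, 0.0]
force: [-0.5, 0.3, -0.4]
width: 0.542
gripper_force: 0.0
t 5.4 pos [0.4681 0.0005 0.0299] yaw -0.7530149003422603 pitch 0.013727273426255624 roll 0.003516685784031647 F [-0.5034  0.2689 -0.3601] T [0.0032 0.0123 0.009 ] w 0.5421523769657622 0.0
shift now-axes [-0.0082 -0.1045  0.0932] shift target-axes [-0.0077 -0.1045  0.0932] turn [ 0.0009 -0.0034 -0.0633]
```

```bash
python3 -m handwheel '[[0,-0.1,0.08,0,0,0],[0,0,0,0,0,0],[0,0,0,0,0,0],[0,0,0,0,0,0],[0,0,0,0,0,0],[0,0,0,0,0,0],[0,0,0,0,0,0],[0,0,0,0,0,0]]' 0 60
python3 go.py .468 .0026 .028 -.5
```

```text
clock: 6.07
position: [0.468, 0.0025, 0.0281]
ee_rot: [3.141, -0.021, -0.0]
force: [-0.7, -0.0, -0.9]
width: 0.256
gripper_force: 59.8
t 6.0667 pos [0.468  0.0025 0.0281] yaw -0.7575003345468461 pitch -0.005403219084593228 roll 0.0043140068863395204 F [-0.6635 -0.0054 -0.9176] T [0.1265 0.1253 0.0787] w 0.25564721656040695 59.83178794384003
shift now-axes [-0.0021 -0.006   0.0048] shift target-axes [-0.0021 -0.0061  0.0048] turn [ 0.0011  0.0014 -0.0644]
```

```bash
python3 -m handwheel '[[0,0,-0.3,0,0,0],[0,0,-0.7,0,0,0],[0,0,-0.8,0,0,0],[0,0,-0.8,0,0,0],[-0.2,-0.7,-0.7,0,0,0],[-0.3,-1,0,0,0,0],[-0.35,-1,0,0,0,0],[-0.4,-1,0,0,0,0]]' >/dev/null
python3 -m handwheel '[[-0.4,-1,0,0,0,0.3],[-0.4,-1,0,0,0,0.3],[-0.4,-1,0,0,0,0.3],[-0.4,-1,0,0,0,0.3],[-0.4,-1,0,0,0,0.3],[-0.4,-1,0,0,0,0.3],[-0.3,-0.6,0,0,0,0.15],[0,0,0,0,0,0]]' >/dev/null
python3 go.py .3769 .2585 .06 -8.6
```

```text
t 7.4 pos [0.3988 0.2156 0.0947] yaw -8.353195041302142 pitch 0.0015400136969406432 roll -0.10289154030987992 F [-0.4122  0.471  -1.2698] T [ 0.0587  0.1197 -0.0009] w 0.2544107163937274 59.83004450798035
shift now-axes [-1.3944 -1.9615  1.7378] shift target-axes [-1.4028 -1.9586  1.7343] turn [-0.0257 -0.0003  0.0617]
```

```bash
python3 -m handwheel '[[-0.45,-0.65,0.2,0,0,0.06],[-0.5,-0.65,0.6,0,0,0],[-0.45,-0.65,0.6,0,0,0],[0,0,0.4,0,0,0],[0,0,0.25,0,0,0],[0,0,0,0,0,0],[0,0,0,0,0,0]]' >/dev/null
python3 go.py .3769 .2585 .0486 -8.6
cat > blade.py <<'E'
from h import *
np.set_printoptions(precision=4,suppress=True)
o=observe();z=o["position"][2]-.0281+.002
d=cam("top");g=cv2.cvtColor(d["image"],cv2.COLOR_RGB2GRAY)
S=np.array([.6168,.2263]);t=np.radians(-8.6);U=np.array([[np.cos(t),np.sin(t)],[-np.sin(t),np.cos(t)]])
for r in place_of("spatula_tip","top")[:3]: 
    p=plane(d,r["point"][0]*560,r["point"][1]*420,z)[:2];print("tip",r["score"],U@(p-S))
for r in place_of("spatula_heel","top")[:3]:
    p=plane(d,r["point"][0]*560,r["point"][1]*420,z)[:2];print("heel",r["score"],U@(p-S))
c=d["image"][120:240,150:310,::-1];cv2.imwrite("pics/blade.png",cv2.resize(c,(800,600),interpolation=cv2.INTER_CUBIC))
E
python3 blade.py
```

```text
t 7.9833 pos [0.3784 0.2539 0.0531] yaw -8.872719208799404 pitch -0.00584974775586386 roll 0.058123144973245416 F [-0.5517  0.4371 -1.3658] T [0.0448 0.0549 0.0117] w 0.2593930637297883 59.82915937900543
shift now-axes [-0.1111 -0.2133  0.2268] shift target-axes [-0.1101 -0.2136  0.227 ] turn [ 0.0145  0.0015 -0.0682]
tip 0.86 [-0.1047 -0.0057]
tip 0.68 [-0.353  -0.7066]
tip 0.49 [ 0.0651 -0.4559]
heel 0.89 [-0.1995 -0.0032]
heel 0.71 [-0.2701 -0.7215]
```

View pics/blade.png

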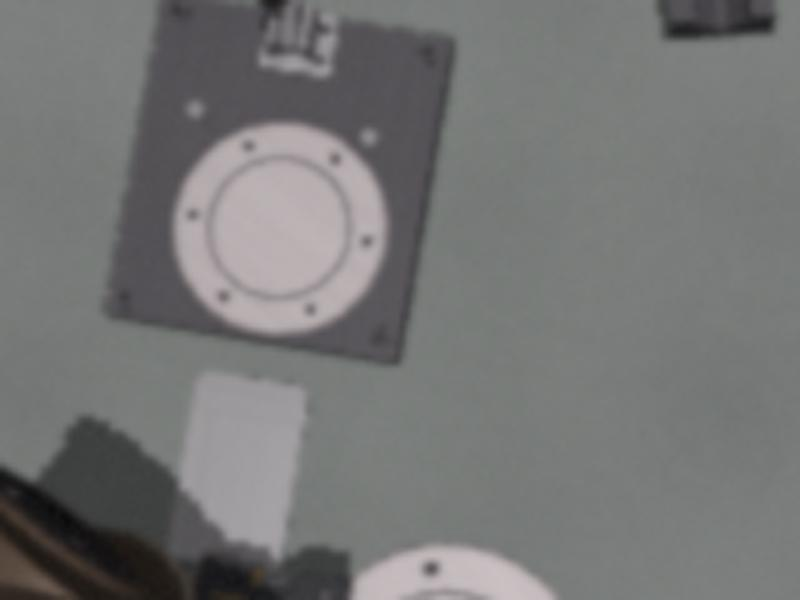

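```bash
python3 -m handwheel '[[0,-0.15,0.1,0,0,-0.06],[0,0,0.12,0,0,0],[0,0,0,0,0,0],[0.3,0,0,0,0,0],[0.4,0,0,0,0,0],[0.4,0,0,0,0,0],[0.3,0,0,0,0,0],[0,0,0,0,0,0]]' >/dev/null
python3 go.py .5173 .2373 .0486 -8.6
python3 -m handwheel '[[0,0,0.02,0,0,0],[0,0,0.02,0,0,0],[0.2,0,0,0,0,0],[0.2,0,0,0,0,0],[0.2,0,0,0,0,0],[0.2,0,0,0,0,0],[0.2,0,0,0,0,0]]' >/dev/null
python3 go.py .5173 .2373 .0486 -8.6; python3 blade.py
```

```text
t 8.8 pos [0.4081 0.2535 0.0487] yaw -8.677409640973321 pitch 0.04517291246644004 roll -0.013633723685187176 F [0.2987 0.3213 0.0296] T [0.0677 0.0906 0.0201] w 0.256539810508476 59.829320311546326
shift now-axes [ 5.522  -0.0244  0.0091] shift target-axes [ 5.522  -0.0169  0.0048] turn [-0.0034 -0.0113 -0.0194]
t 9.3833 pos [0.4261 0.251  0.0479] yaw -8.543406724705568 pitch -0.01685932916174154 roll 0.005491004872085464 F [-3.0738  0.6096  1.9215] T [0.1967 0.6429 0.0126] w 0.2583138471045415 59.83130872249603
shift now-axes [ 4.6116  0.0001 -0.0344] shift target-axes [ 4.6116 -0.0045 -0.033 ] turn [0.0014 0.0042 0.0141]
tip 0.84 [-0.056   0.0055]
tip 0.57 [-0.3549 -0.7142]
heel 0.87 [-0.159   0.0018]
heel 0.83 [-0.2674 -0.7189]
heel 0.66 [-0.0637 -0.002 ]
```

```bash
for i in 1 2; do :; done
python3 -m handwheel '[[0.25,0,0,0,0,0],[0.25,0,0,0,0,0],[0.25,0,0,0,0,0],[0.25,0,0,0,0,0],[0.25,0,0,0,0,0],[0.25,0,0,0,0,0]]' >/dev/null
python3 go.py .5173 .2373 .0486 -8.6
python3 -m handwheel '[[0.25,0,0,0,0,0],[0.25,0,0,0,0,0],[0.25,0,0,0,0,0],[0.25,0,0,0,0,0],[0.25,0,0,0,0,0],[0.25,0,0,0,0,0]]' >/dev/null
python3 go.py .5173 .2373 .0486 -8.6; python3 blade.py
```

```text
t 10.0333 pos [0.4559 0.2465 0.0479] yaw -8.555514050460483 pitch -0.018379428837026302 roll 0.005522714352310113 F [-5.7656  0.8576  3.5966] T [ 0.216   0.9788 -0.0462] w 0.2556420610310577 59.832263588905334
shift now-axes [ 3.1035 -0.0028 -0.0341] shift target-axes [ 3.1035 -0.0052 -0.0331] turn [0.0014 0.0046 0.0111]
t 10.5333 pos [0.4849 0.2424 0.048 ] yaw -8.519004776960724 pitch -0.06384166369023327 roll 0.003963838946557442 F [-7.8599  1.3589  6.2847] T [0.3988 1.5408 0.0458] w 0.25622974220103056 59.83622431755066
shift now-axes [ 1.6382  0.0108 -0.0301] shift target-axes [ 1.6383  0.0084 -0.0282] turn [0.001  0.016  0.0202]
tip 0.92 [-0.3641 -0.7078]
heel 0.87 [-0.2696 -0.7216]
heel 0.62 [-0.096  0.002]
```

View pics/blade.png

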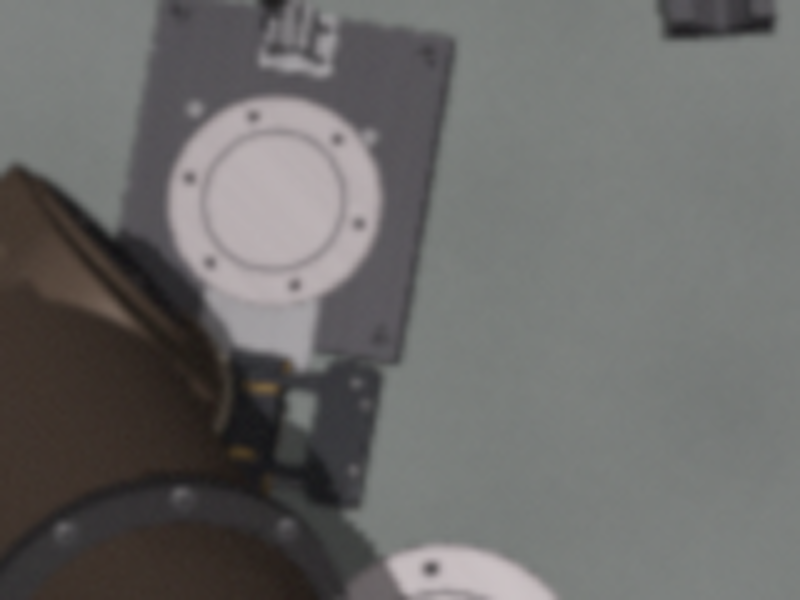

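```bash
python3 -m handwheel '[[0.25,0,0,0,0,0],[0.25,0,0,0,0,0],[0.25,0,0,0,0,0],[0.25,0,0,0,0,0]]' >/dev/null
python3 go.py .5173 .2373 .0486 -8.6
python3 -m handwheel '[[0.2,0,0,0,0,0],[0.2,0,0,0,0,0],[0.2,0,0,0,0,0]]' >/dev/null
python3 go.py .5173 .2373 .0486 -8.6
```

```text
t 11.0167 pos [0.5036 0.2395 0.0481] yaw -8.496101297126149 pitch -0.13166131950517176 roll 0.028934797866480136 F [-10.7636   1.4107  10.5344] T [0.4291 2.1098 0.0061] w 0.2568154107060585 59.833611845970154
shift now-axes [ 0.695   0.0099 -0.0283] shift target-axes [ 0.695   0.0086 -0.0267] turn [0.0073 0.0329 0.026 ]
t 11.2667 pos [0.5149 0.2379 0.0481] yaw -8.478808487688633 pitch -0.17555861700496603 roll 0.036251760105276136 F [-12.6264   1.4135  12.7337] T [ 0.4132  2.4088 -0.0078] w 0.2577375388657473 59.833547472953796
shift now-axes [ 0.125   0.0141 -0.027 ] shift target-axes [ 0.1251  0.0138 -0.0266] turn [0.0091 0.0439 0.0303]
```

```bash
python3 -m handwheel '[[0.15,0,-0.02,0,0,0],[0.15,0,0,0,0,0],[0,0,0,0,0,0]]' >/dev/null
python3 go.py .5173 .2373 .0486 -8.6
python3 - <<'E'
from h import *
for n,(x0,y0) in(("side",(130,190)),("top",(165,115))):
    d=cam(n);c=d["image"][y0:y0+90,x0:x0+120,::-1];cv2.imwrite(f"pics/s_{n}.png",c)
a=cv2.imread("pics/s_side.png");b=cv2.imread("pics/s_top.png")
cv2.imwrite("pics/pair.png",cv2.resize(np.hstack([a,b]),(800,300),interpolation=cv2.INTER_CUBIC))
E
```

```text
t 11.5167 pos [0.5192 0.2369 0.0481] yaw -8.454313419268093 pitch -0.3266102647667238 roll 0.10836451347865711 F [-17.0171   0.5403  13.5862] T [0.4244 3.0007 0.0463] w 0.25440214352925095 59.83617424964905
shift now-axes [-0.0976 -0.0052 -0.0249] shift target-axes [-0.0975 -0.005  -0.0255] turn [0.0272 0.0816 0.0365]
```

View pics/pair.png

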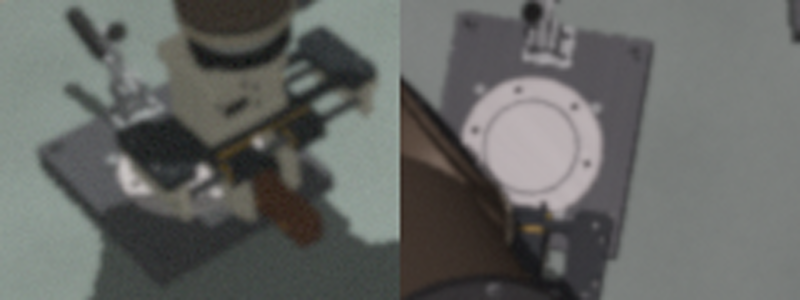

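```bash
python3 -m handwheel '[[-0.05,0,-0.05,0,0,0],[0,0,-0.1,0,0,0],[0,0,-0.1,0,0,0],[0,0,-0.15,0,0,0],[0,0,-0.2,0,0,0],[0,0,-0.25,0,0,0],[0,0,-0.3,0,0,0],[0,0,-0.3,0,0,0]]' >/dev/null
python3 go.py .5173 .2373 .0486 -8.6
python3 -m handwheel '[[0,0,-0.3,0,0,0],[0,0,-0.35,0,0,0],[0,0,-0.35,0,0,0],[0,0,-0.35,0,0,0],[0,0,-0.35,0,0,0],[0,0,-0.3,0,0,0],[0,0,-0.2,0,0,0],[0,0,0,0,0,0]]' >/dev/null
python3 go.py .5173 .2373 .0486 -8.6
python3 - <<'E'
from h import *
for n,(x0,y0) in(("side",(130,160)),("top",(165,105))):
    d=cam(n);c=d["image"][y0:y0+120,x0:x0+120,::-1];cv2.imwrite(f"pics/s_{n}.png",c)
a=cv2.imread("pics/s_side.png");b=cv2.imread("pics/s_top.png")
cv2.imwrite("pics/pair2.png",cv2.resize(np.hstack([a,b]),(800,400),interpolation=cv2.INTER_CUBIC))
E
```

```text
t 12.2833 pos [0.5227 0.2358 0.0778] yaw -8.619453113921816 pitch 0.05408475229373641 roll 0.02806611987955527 F [ 0.3911  0.5809 -2.8088] T [0.0218 0.2663 0.0219] w 0.255166879760703 59.95860278606415
shift now-axes [-0.2797 -0.0355  1.4575] shift target-axes [-0.2783 -0.0348  1.4578] turn [ 0.007  -0.0135 -0.0049]
t 12.95 pos [0.5224 0.2369 0.1224] yaw -8.55942640825842 pitch 0.0764900929718816 roll -0.052915570977298924 F [ 0.8977 -0.0329 -3.0599] T [ 0.0897  0.3302 -0.0303] w 0.2586633840525269 59.95868146419525
shift now-axes [-0.26    0.0193  3.6897] shift target-axes [-0.255   0.0161  3.6901] turn [-0.0132 -0.0191  0.0102]
```

View pics/pair2.png

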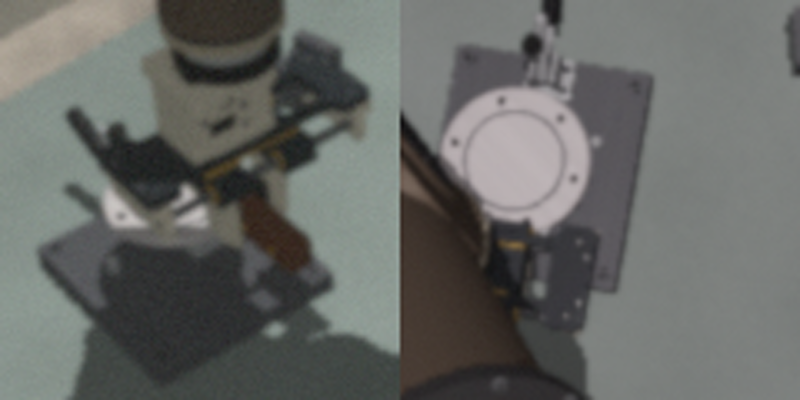

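```bash
python3 - <<'E'
from h import *
o=observe();d=cam("top");m=[r for r in trace("cover","top") if abs(r["rect"][0]*560-199)<15][0]["region"].astype(np.uint8)
c=max(cv2.findContours(m,0,1)[0],key=cv2.contourArea)[:,0,:]
P=np.array([plane(d,a,b,o["position"][2]-.0281+.008)[:2] for a,b in c]).astype(np.float32)
from scipy.optimize import least_squares
s=least_squares(lambda q:np.hypot(P[:,0]-q[0],P[:,1]-q[1])-.0595,P.mean(0),loss="soft_l1",f_scale=.001).x
R0=R.from_rotvec(o["ee_rot"]).inv();print(s,R0.apply(np.append(s-o["position"][:2],0)))
E
python3 -m handwheel '[[0,0.1,0,0,0,0],[0,0.2,0,0,0,0],[-0.03,0.3,0,0,0,-0.1],[-0.07,0.4,0,0,0,-0.12],[-0.07,0.5,0,0,0,-0.12],[-0.07,0.6,0,0,0,-0.12],[-0.07,0.7,0,0,0,-0.12],[-0.07,0.8,0,0,0,-0.12]]' >/dev/null
python3 -m handwheel '[[-0.08,0.8,0,0,0,-0.13],[-0.08,0.8,0,0,0,-0.13],[-0.08,0.8,0,0,0,-0.13],[-0.08,0.8,0,0,0,-0.13],[-0.08,0.8,0,0,0,-0.13],[-0.08,0.8,0,0,0,-0.13],[-0.08,0.8,0,0,0,-0.13],[-0.08,0.8,0,0,0,-0.13]]' >/dev/null
python3 -m handwheel '[[-0.08,0.8,0,0,0,-0.13],[-0.08,0.8,0,0,0,-0.13],[-0.08,0.8,0,0,0,-0.13],[-0.08,0.8,0,0,0,-0.13],[-0.08,0.8,0,0,0,-0.13],[-0.08,0.8,0,0,0,-0.13],[-0.08,0.8,0,0,0,-0.13],[-0.08,0.8,0,0,0,-0.13]]' >/dev/null
python3 -m handwheel '[[-0.08,0.8,0,0,0,-0.13],[-0.08,0.8,0,0,0,-0.13],[-0.08,0.7,0,0,0,-0.13],[-0.08,0.6,0,0,0,-0.13],[-0.08,0.5,0,0,0,-0.13],[-0.07,0.4,0,0,0,-0.1],[-0.04,0.3,0,0,0,-0.1],[-0.02,0.2,0,0,0,-0.05]]' >/dev/null
python3 go.py .4699 -.264 .08 8.4
```

```text
[0.6201636  0.22430397] [ 9.90341145e-02 -2.60649365e-03  7.07934950e-06]
t 15.8167 pos [ 0.466  -0.1763  0.1214] yaw 6.137611767789071 pitch -0.010259354333181626 roll 0.01761788192047506 F [-0.113   0.0557 -3.3343] T [0.0286 0.2669 0.0475] w 0.25978046944279704 59.95933771133423
shift now-axes [-0.2761  4.3783  2.07  ] shift target-axes [-0.4491  4.3646  2.0686] turn [ 0.0044  0.0027 -0.5656]
```

```bash
python3 -m handwheel '[[0,0.3,0.1,0,0,-0.1],[-0.05,0.4,0.2,0,0,-0.1],[-0.05,0.5,0.3,0,0,-0.1],[-0.05,0.6,0.3,0,0,-0.1],[-0.05,0.6,0.3,0,0,-0.1],[-0.05,0.5,0.2,0,0,-0.06],[-0.05,0.4,0.1,0,0,0],[-0.05,0.3,0,0,0,0]]' >/dev/null
python3 -m handwheel '[[-0.03,0.3,0,0,0,0],[0,0.2,0,0,0,0],[0,0.1,0,0,0,0],[0,0,0,0,0,0],[0,0,0,0,0,0]]' >/dev/null
python3 go.py .4699 -.264 .08 8.4
cat > gc.py <<'E'
from h import *
from scipy.optimize import least_squares
import sys
np.set_printoptions(precision=4,suppress=True)
zt=float(sys.argv[1]) if len(sys.argv)>1 else None
o=observe();d=cam("top")
z=zt or o["position"][2]-.0281+.008
G=np.array([.5985,-.245]);t=np.radians(8.4);U=np.array([[np.cos(t),np.sin(t)],[-np.sin(t),np.cos(t)]])
for r in trace("cover","top"):
    if abs(r["rect"][0]*560-370)>40 or r["rect"][1]>.5: continue
    c=max(cv2.findContours(r["region"].astype(np.uint8),0,1)[0],key=cv2.contourArea)[:,0,:]
    P=np.array([plane(d,a,b,z)[:2] for a,b in c]).astype(np.float32)
    s=least_squares(lambda q:np.hypot(P[:,0]-q[0],P[:,1]-q[1])-.0595,P.mean(0),loss="soft_l1",f_scale=.001)
    print("cover",r["score"],s.x,"rel seat",U@(s.x-G),"tool",R.from_rotvec(o["ee_rot"]).inv().apply(np.append(s.x-o["position"][:2],0)))
    break
print("tcp rel seat",U@(o["position"][:2]-G))
s=cam("side")
a=d["image"][110:215,310:415,::-1];b=s["image"][110:215,240:345,::-1]
cv2.imwrite("pics/g.png",cv2.resize(np.hstack([a,b]),(800,400),interpolation=cv2.INTER_CUBIC))
E
python3 gc.py
```

```text
t 16.9 pos [ 0.4704 -0.2592  0.0915] yaw 8.423293209067968 pitch 0.01642965689058884 roll -0.0021553580426679772 F [-0.2024  0.0437 -3.3698] T [-0.0265  0.2889  0.0463] w 0.26033040029619264 59.95870649814606
shift now-axes [-0.0601  0.2345  0.5755] shift target-axes [-0.0598  0.2345  0.5755] turn [-0.0005 -0.0041  0.0058]
cover 0.96 [ 0.5677 -0.2394] rel seat [-0.0297  0.01  ] tool [ 0.0992 -0.0053  0.    ]
tcp rel seat [-0.1288  0.0047]
```

View pics/g.png

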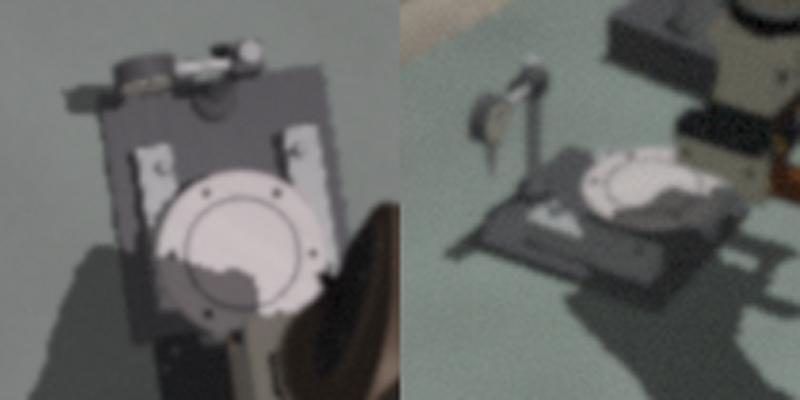

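```bash
python3 -m handwheel '[[0,0.1,0.1,0,0,0],[0,0.15,0.2,0,0,0],[0,0.09,0.25,0,0,0],[0,0,0.25,0,0,0],[0,0,0.2,0,0,0],[0,0,0.12,0,0,0],[0,0,0.1,0,0,0],[0,0,0,0,0,0]]' >/dev/null
python3 go.py .4996 -.2596 .0671 8.4
python3 -m handwheel '[[0.1,0,0,0,0,0],[0.2,0,0,0,0,0],[0.2,0,0,0,0,0],[0.2,0,0,0,0,0],[0.2,0,0,0,0,0],[0.15,0,0,0,0,0],[0.1,0,0,0,0,0],[0,0,0,0,0,0]]' >/dev/null
python3 go.py .4996 -.2596 .0671 8.4; python3 gc.py
```

```text
t 17.7167 pos [ 0.471  -0.2661  0.0665] yaw 8.410706158632868 pitch -0.028796772615561354 roll -0.020513164796531463 F [-0.6725  0.019  -3.3561] T [-0.0179  0.2997  0.0646] w 0.25683398776955363 59.95975077152252
shift now-axes [ 1.4608 -0.1112 -0.0305] shift target-axes [ 1.4608 -0.1115 -0.0298] turn [-0.0051  0.0072  0.0027]
t 18.3833 pos [ 0.4946 -0.2627  0.0669] yaw 8.42792613337325 pitch 0.022950715746949433 roll 0.0024399339053006604 F [-0.563  -0.2481 -3.2464] T [-0.0183  0.3281 -0.0067] w 0.26006621097418187 59.95859742164612
shift now-axes [ 0.2701 -0.1152 -0.0079] shift target-axes [ 0.2701 -0.1154 -0.008 ] turn [ 0.0006 -0.0057  0.007 ]
cover 0.76 [ 0.5924 -0.2436] rel seat [-0.0058  0.0023] tool [ 0.0995 -0.0046  0.    ]
tcp rel seat [-0.1054 -0.0023]
```

Not in contact with the pins yet. I'll push on gently while watching the force.

```bash
for k in 1; do python3 -m handwheel '[[0.1,0,0,0,0,0],[0.1,0,0,0,0,0],[0,0,0,0,0,0]]' >/dev/null
python3 go.py .4996 -.2596 .0671 8.4
python3 -m handwheel '[[0.06,0,0,0,0,0],[0.06,0,0,0,0,0],[0,0,0,0,0,0]]' >/dev/null
python3 go.py .4996 -.2596 .0671 8.4
python3 -m handwheel '[[0.06,0,0,0,0,0],[0,0,0,0,0,0]]' >/dev/null
python3 go.py .4996 -.2596 .0671 8.4; python3 gc.py; done
```

```text
t 18.7833 pos [ 0.4985 -0.2622  0.067 ] yaw 8.408844610208927 pitch 0.03390222886039867 roll 0.008432567092577663 F [ 0.2666 -0.225  -4.1242] T [-0.0199  0.2469  0.0141] w 0.25568582294132336 59.958786964416504
shift now-axes [ 0.0749 -0.1221 -0.0029] shift target-axes [ 0.0748 -0.1221 -0.0029] turn [ 0.0021 -0.0085  0.0022]
t 19.0333 pos [ 0.5005 -0.2619  0.0669] yaw 8.402985770827213 pitch 0.009510026704417498 roll 0.0062450346945926265 F [-0.6912 -0.4052 -3.1696] T [ 0.0178  0.2814 -0.0129] w 0.25775503992865806 59.958112835884094
shift now-axes [-0.0289 -0.123  -0.0078] shift target-axes [-0.0289 -0.123  -0.0078] turn [ 0.0016 -0.0024  0.0007]
t 19.2 pos [ 0.5012 -0.262   0.0668] yaw 8.3896381081144 pitch -0.038766419307702256 roll 0.004297439723167252 F [-0.9398 -0.7726 -4.2389] T [-0.2727  0.5403 -0.005 ] w 0.25708089260751366 59.95755672454834
shift now-axes [-0.0622 -0.129  -0.014 ] shift target-axes [-0.0622 -0.129  -0.014 ] turn [ 0.0011  0.0097 -0.0026]
cover 0.68 [ 0.5986 -0.2429] rel seat [0.0004 0.002 ] tool [ 0.0991 -0.0046 -0.0001]
tcp rel seat [-0.0987 -0.0026]
```

```bash
for k in 1; do python3 -m handwheel '[[0.05,0,0,0,0,0],[0.05,0,0,0,0,0],[0,0,0,0,0,0]]' >/dev/null
python3 go.py .4996 -.2596 .0671 8.4
python3 -m handwheel '[[0.05,0,0,0,0,0],[0.05,0,0,0,0,0],[0,0,0,0,0,0]]' >/dev/null
python3 go.py .4996 -.2596 .0671 8.4; python3 gc.py; done
```

```text
t 19.6 pos [ 0.5023 -0.2623  0.0667] yaw 8.343174827677437 pitch -0.11651145027219913 roll 0.01949146642451366 F [-4.2984 -2.8881 -2.3002] T [-0.7582  1.2697 -0.1132] w 0.25858643006313226 59.958491921424866
shift now-axes [-0.116  -0.1537 -0.0181] shift target-axes [-0.1158 -0.1538 -0.0183] turn [ 0.0049  0.0291 -0.0142]
t 19.85 pos [ 0.5032 -0.2627  0.0665] yaw 8.293373757432223 pitch -0.22601970875385963 roll 0.028790302133418506 F [-6.9903 -4.8461 -3.1817] T [-1.2094  1.8665 -0.205 ] w 0.2578405352348971 59.96089696884155
shift now-axes [-0.1542 -0.1789 -0.0311] shift target-axes [-0.1537 -0.1792 -0.0316] turn [ 0.0071  0.0565 -0.0266]
cover 0.68 [ 0.6006 -0.2417] rel seat [0.0025 0.003 ] tool [ 0.0994 -0.0067 -0.0004]
tcp rel seat [-0.0969 -0.0036]
```

```bash
for k in 1; do python3 -m handwheel '[[-0.06,0,0,0,0,0],[0,0,0.06,0,0,0],[0,0,0.06,0,0,0],[0,0,0.06,0,0,0],[0,0,0,0,0,0]]' >/dev/null
python3 go.py .4996 -.2596 .0671 8.4
python3 -m handwheel '[[0,0,0.06,0,0,0],[0,0,0.06,0,0,0],[0,0,0,0,0,0]]' >/dev/null
python3 go.py .4996 -.2596 .0671 8.4; python3 gc.py .043; done
```

```text
t 20.4167 pos [ 0.5032 -0.262   0.0631] yaw 8.352011151721273 pitch -0.09719140890733081 roll 0.007928653515671878 F [-4.1643 -3.5131 -2.8679] T [-0.7622  1.3428 -0.0978] w 0.2546795513896674 59.95889961719513
shift now-axes [-0.1619 -0.1435 -0.2011] shift target-axes [-0.1614 -0.1436 -0.2013] turn [ 0.002   0.0243 -0.012 ]
t 20.6667 pos [ 0.5039 -0.2616  0.0608] yaw 8.382460314745192 pitch -0.03149492862582325 roll 0.0018008413285020397 F [-3.8729 -1.6309 -1.7182] T [-0.6547  0.9966 -0.1022] w 0.254852579271714 59.958343505859375
shift now-axes [-0.2009 -0.1288 -0.3156] shift target-axes [-0.2007 -0.1289 -0.3157] turn [ 0.0004  0.0079 -0.0044]
cover 0.93 [ 0.6001 -0.2443] rel seat [0.0016 0.0005] tool [ 0.0976 -0.0031 -0.0001]
tcp rel seat [-0.096  -0.0026]
```

```bash
for k in 1; do python3 -m handwheel '[[0,0,0.08,0,0,0],[0,0,0.08,0,0,0],[0,0,0.08,0,0,0],[0,0,0.08,0,0,0],[0,0,0,0,0,0]]' >/dev/null
python3 go.py .4996 -.2596 .0671 8.4; python3 gc.py .043; done
```

```text
t 21.2333 pos [ 0.505  -0.2609  0.0544] yaw 8.44406876551662 pitch 0.06204737381047081 roll -0.008746293896903562 F [-0.3676  0.6506 -1.7194] T [ 0.0276  0.0855 -0.006 ] w 0.2579450540427757 59.95920717716217
shift now-axes [-0.2585 -0.103  -0.6341] shift target-axes [-0.2592 -0.1027 -0.6339] turn [-0.0022 -0.0155  0.011 ]
cover 0.89 [ 0.6014 -0.2424] rel seat [0.0032 0.0021] tool [ 0.098  -0.0041  0.0001]
tcp rel seat [-0.0948 -0.002 ]
```

```bash
for k in 1; do python3 -m handwheel '[[-0.1,0,0,0,0,0],[-0.2,0,0,0,0,0],[-0.3,0,0,0,0,0],[-0.4,0,0,0,0,0],[-0.4,0,0,0,0,0]]' >/dev/null
python3 go.py .3752 -.279 .0544 8.4
python3 -m handwheel '[[-0.6,0,0,0,0,0],[-0.7,0,0,0,0,0],[-0.7,0,0,0,0,0],[-0.7,0,0,0,0,0],[-0.7,0,0,0,0,0],[-0.7,0,0,0,0,0],[-0.7,0,0,0,0,0],[-0.3,0,0,0,0,0]]' >/dev/null
python3 go.py .3752 -.279 .0544 8.4; python3 gc.py .043; done
```

```text
t 21.8 pos [ 0.4755 -0.2656  0.0545] yaw 8.392684899260285 pitch -0.020110094136539133 roll -0.00016116062672043847 F [-0.893   0.0458 -2.0107] T [-0.042   0.1057  0.008 ] w 0.2559833464754804 59.95920538902283
shift now-axes [-5.0571 -0.07    0.0073] shift target-axes [-5.0571 -0.0707  0.0055] turn [-0.      0.005  -0.0018]
t 22.4667 pos [ 0.3727 -0.2808  0.0544] yaw 8.315366274892506 pitch -0.09561384365718603 roll -0.02013461992140032 F [-0.9752  0.9409 -1.1574] T [0.0666 0.0965 0.0132] w 0.25735642211204995 59.95916783809662
shift now-axes [ 0.1352 -0.0687  0.0008] shift target-axes [ 0.1353 -0.0686  0.001 ] turn [-0.0051  0.0239 -0.0212]
cover 0.58 [ 0.5996 -0.2452] rel seat [ 0.001  -0.0003] tool [ 0.2296 -0.0024 -0.0004]
tcp rel seat [-0.2286 -0.0024]
```

View pics/g.png

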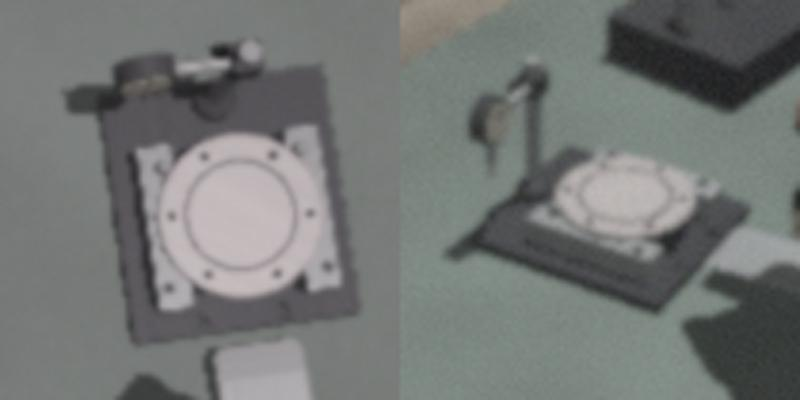

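Run:
```python
from h import *
from scipy.optimize import least_squares
np.set_printoptions(precision=4,suppress=True)
d=cam("top")
imgs=np.mean([d["image"]]+[cam("top")["image"] for _ in range(3)],0).astype(np.uint8)
# cover is warm (R>B), rails neutral
f=imgs.astype(np.float32);w=cv2.resize(f[:,:,0]-f[:,:,2],None,fx=4,fy=4,interpolation=cv2.INTER_LINEAR)
g=cv2.resize(cv2.cvtColor(imgs,cv2.COLOR_RGB2GRAY),None,fx=4,fy=4,interpolation=cv2.INTER_CUBIC)
for n,(x0,x1,y0,y1),z in(("gauge",(345,400,140,195),.042),):
    sw=w[y0*4:y1*4,x0*4:x1*4];t,b=cv2.threshold(cv2.normalize(sw,None,0,255,cv2.NORM_MINMAX).astype(np.uint8),0,255,cv2.THRESH_OTSU)
    c=max(cv2.findContours(b,0,1)[0],key=cv2.contourArea)[:,0,:]
    q=cv2.convexHull(c)[:,0,:]/4.-.375+[x0,y0]
    P=np.array([plane(d,a,bb,z)[:2] for a,bb in q])
    s=least_squares(lambda p:np.hypot(P[:,0]-p[0],P[:,1]-p[1])-p[2],[*P.mean(0),.06],loss="soft_l1",f_scale=.001)
    print(n,s.x,np.sqrt(np.mean(s.fun**2)))
for r in place_of("gauge_seat","top")[:1]+place_of("cover","top")[:2]: print(r["score"],plane(d,r["point"][0]*560,r["point"][1]*420,.037))
```

```text
gauge [ 0.5999 -0.2454  0.0612] 0.0004171210337548786
0.41 [ 0.5073 -0.2539  0.037 ]
0.85 [ 0.6045 -0.2407  0.037 ]
0.74 [0.342  0.1244 0.037 ]
```

```bash
python3 -m handwheel '[[-0.2,0,-0.5,0,0,0],[0,0,-0.8,0,0,0],[0,-0.3,-0.5,0,0,0],[0.2,-0.7,0,0,0,0],[0.3,-1,0,0,0,0],[0.3,-1,0,0,0,0],[0.3,-1,0,0,0,0],[0.3,-1,0,0,0,0]]' >/dev/null
python3 -m handwheel '[[0.1,-1,0,0,0,0],[0.1,-1,0,0,0,0],[0.1,-1,0,0,0,0],[0.1,-1,0,0,0,0],[0.1,-1,0,0,0,0],[0,-0.7,0.3,0,0,0],[0,-0.3,0.7,0,0,0],[0,0,0.7,0,0,0]]' >/dev/null
python3 go.py .43 -.06 .0281 8.4
```

```text
t 24.25 pos [ 0.3776 -0.0559  0.0572] yaw 8.558389168801 pitch 0.1502116402380171 roll 0.017336338810152684 F [ 0.7495 -0.5793 -1.6375] T [-0.0381  0.105  -0.0572] w 0.2587887458223354 59.95909094810486
shift now-axes [2.5548 0.5915 1.4636] shift target-axes [2.5602 0.5849 1.4567] turn [ 0.0043 -0.0376  0.0396]
```

```bash
python3 -m handwheel '[[0.5,0.1,0.2,0,0,0],[0.8,0.2,0.4,0,0,0],[0.8,0.1,0.4,0,0,0],[0.3,0,0.2,0,0,0],[0,0,0.1,0,0,0],[0,0,0.06,0,0,0],[0,0,0,0,0,0]]' >/dev/null
python3 go.py .43 -.06 .0281 8.4
python3 -m handwheel '[[0,0,0.05,0,0,0],[0,0,0.04,0,0,0],[0,0,0,0,0,0]]' >/dev/null
python3 go.py .43 -.06 .0281 8.4
```

```text
t 24.8333 pos [ 0.4265 -0.0586  0.0299] yaw 8.403289298267687 pitch 0.121144432323178 roll 0.01132505542715329 F [ 2.0617 -0.102   1.7871] T [ 0.182  -0.8258  0.0442] w 0.257263675883816 59.96046781539917
shift now-axes [0.1613 0.097  0.0912] shift target-axes [0.1615 0.097  0.0908] turn [ 0.0028 -0.0303  0.0008]
t 25.0833 pos [ 0.4258 -0.0587  0.028 ] yaw 8.414824249370083 pitch 0.04716370854705367 roll 0.01946768778559196 F [0.488  0.4517 5.2875] T [ 0.2876 -0.8205  0.1985] w 0.25794901031621337 59.998560547828674
shift now-axes [ 0.2001  0.0969 -0.0031] shift target-axes [ 0.2001  0.0969 -0.0033] turn [ 0.0049 -0.0118  0.0037]
```

```bash
python3 -m handwheel '[[0,0,0,0,0,0],[0,0,0,0,0,0],[0,0,0,0,0,0],[0,0,0,0,0,0],[0,0,0,0,0,0],[0,0,0,0,0,0],[0,0,0,0,0,0],[0,0,0,0,0,0]]' 0.7 >/dev/null
python3 go.py .43 -.06 .15 8.4
python3 -m handwheel '[[0,0,-0.4,0,0,0],[0,0,-0.7,0,0,0],[0,0,-1,0,0,0],[0,0,-1,0,0,0],[0,0,-1,0,0,0],[0,0,-1,0,0,0],[0,0,-1,0,0,0],[0,0,0,0,0,0]]' >/dev/null
python3 -m handwheel '[[-0.5,1,0,0,0,0],[-0.5,1,0,0,0,0],[-0.5,1,0,0,0,0],[-0.5,1,0,0,0,0],[-0.5,1,0,0,0,0],[0,0,0,0,0,0],[0,0,0,0,0,0]]'
python3 gc.py .043
python3 - <<'E'
from h import *
np.set_printoptions(precision=4,suppress=True)
for n in("top","side"):
    d=cam(n)
    for l,z in(("spatula",0),("spatula_tip",0),("spatula_grip",.047),("oil_tin",0),("vee_block",0),("mallet",0)):
        print(n,l,[(round(r["score"],2),plane(d,r["point"][0]*560,r["point"][1]*420,z)[:2].round(4).tolist()) for r in place_of(l,n)[:3]])
E
```

```text
t 25.75 pos [ 0.4257 -0.0587  0.0275] yaw 8.399529796660456 pitch -0.010688333842555905 roll 0.0008187725284295331 F [-0.085   0.0143  0.6077] T [0.0514 0.0185 0.03  ] w 0.6972280011410655 0.0
shift now-axes [ 0.201   0.0972 -6.1262] shift target-axes [ 0.2021  0.0971 -6.1261] turn [ 0.0002  0.0027 -0.0001]
clock: 27.0
position: [0.3903, -0.1657, 0.1495]
ee_rot: [3.133, 0.226, -0.001]
force: [1.5, -0.4, 0.4]
width: 0.704
gripper_force: 0.0
cover 0.28 [ 0.6166 -0.2348] rel seat [0.0194 0.0074] tool [ 0.214   0.1008 -0.0001]
tcp rel seat [-0.1944  0.1089]
top spatula [(0.98, [0.1978, -0.4394]), (0.86, [0.5064, -0.0475]), (0.69, [0.2134, 0.2816])]
top spatula_tip [(0.97, [0.2629, 0.2379]), (0.83, [0.5542, -0.0375]), (0.67, [0.1533, -0.4221])]
top spatula_grip [(0.98, [0.405, -0.0628]), (0.93, [0.2993, -0.4612]), (0.8, [0.1132, 0.3325])]
top oil_tin [(0.83, [0.5306, 0.4695])]
top vee_block [(0.79, [0.7439, -0.0279])]
top mallet [(0.96, [0.4843, -0.4701])]
side spatula [(0.96, [0.4934, -0.0481]), (0.81, [0.2074, 0.2744]), (0.71, [0.1908, -0.4394])]
side spatula_tip [(0.63, [0.2455, 0.2526]), (0.62, [0.5571, -0.0431])]
side spatula_grip [(0.91, [0.1213, 0.3231]), (0.86, [0.4041, -0.0541]), (0.85, [0.2987, -0.4702])]
side oil_tin [(0.84, [0.5225, 0.466])]
side vee_block [(0.66, [0.7353, -0.0186])]
side mallet [(0.57, [0.4789, -0.4699]), (0.15, [0.6114, 0.2246])]
```

Run:
```python
from h import *
d=cam("side")
for r in trace("cover","side"):
    c=max(cv2.findContours(r["region"].astype(np.uint8),0,1)[0],key=cv2.contourArea)[:,0,:]
    P=np.array([plane(d,a,b,.042)[:2] for a,b in c]).astype(np.float32);print("side",r["score"],cv2.fitEllipse(P))
cam("top")
d=cam("top")
for r in place_of("cover","top"): print(r["score"],plane(d,r["point"][0]*560,r["point"][1]*420,.037))
```

```text
side 0.69 ((0.316591739654541, 0.15341076254844666), (0.15144330263137817, 0.15298821032047272), 60.381500244140625)
side 0.67 ((0.5934761166572571, -0.241392582654953), (0.1129332184791565, 0.11899352073669434), 67.58480834960938)
side 0.46 ((0.44378575682640076, -0.03009159490466118), (0.0844576507806778, 0.18442516028881073), 120.56143188476562)
0.81 [ 0.61002747 -0.24455441  0.037     ]
0.67 [0.33628103 0.12290332 0.037     ]
```

The side view puts the cover at (0.593, -0.241), consistent with it being at home on the rails given that camera's offset. The spatula lies flat and nothing else has moved.

```bash
python3 -c "
from cell import *
print(sign_off())"
```

```text
the job is handed in; nothing more can be done
None
```

I handed the job in at about 27 s without being told the verdict: by my measurements the cover plate is flat on the gauge rails within about 1 mm of the seat centre and against the pins, the spatula is flat on the bench and released, and the oil tin, vee block and mallet are within about 10 mm of where they started.

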